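Clamp a glued power adapter in an upright F-clamp

TASK

The black power adapter has just been glued and must be held while the glue sets. Slide the loose red jaw of the clamp that stands over it down until its pad rests on the adapter, then turn that clamp's orange handle clockwise until it is tight, so that the jaw binds and the adapter stays firmly clamped when you let go. Leave the other clamp, with the white timer under it, as it is.

Things in the scene. Friction and masses are not known exactly. Their poses are not given: they have to be found in the camera images.
- clamp_grip (a point): Centre of the orange T-handle of the clamp over the black adapter: 60 mm long (its own y), 13 mm thick (its own x), 26 mm tall (z up), on top of the clamp's vertical screw, 104 mm above the pad's underside, 62 mm above the arm's middle. While loose, its +x points along the red arm to the clamp's upright steel bar, 110 mm from the screw axis, top 210 mm above the table.
- clamp_jaw (a joint): How far the red jaw (with arm, screw and handle) has slid down its bar, m. It stays where it is left; a downward push of about 9 to 11 N on the handle slides it down; 15 N or so shows that the pad has met the work. When the screw then presses the pad on the work, the arm's free end lifts by up to a degree, the pad sinks in about a millimetre and the jaw binds on the bar.
- clamp_handle (a joint): Turn of that orange handle, rad: 0 loose (start), grows clockwise seen from above, stops at 1.4. Each rad screws the pad 5 mm out of the arm. Turning takes 0.12 N m, little more when tight; it stays where it is left. With the pad resting on the work about 1.2 rad clamps tight, and the handle then hardly moves up or down.
- clamp_pad: Screw and black pressure pad (28 mm across) of the same clamp; origin at the centre of the pad's flat underside, z up. It starts 20 to 50 mm above the adapter.
- adapter: Black mains adapter brick lying loose on the clamp's base plate under the pad, 58 x 86 x 39 mm with a short cord stub on one end (long side along its own y); origin at the centre of its underside, so its flat top is 39 mm higher.
- spare_pad: The same pad of the other, identical red clamp, which stands over a white timer and must stay as it is; origin at the centre of the pad's underside.

How it is judged:
By the outcome, as a careful person would: the job done as asked, in the order asked, and still so for the second after the job is handed in, with the robot touching nothing.
It also fails if it takes over 32 s, if anything falls off the work surface, if the arm or the gripper's body presses on something with over 40 N, if the wrist force passes 120 N, or if a joint passes its speed limit or range.

ROBOT

A 6-joint arm with a two-finger parallel gripper is mounted at the origin on a cart in front of the work surface, level with it; the furniture and walls round the work are solid. World frame = base frame: x ahead of the robot, y to its left, z up, the work surface at z = 0. Lengths are in m, angles in rad, forces in N, time in s.
With the tool pointing down it reaches from about 0.325 to 0.85 m from the base axis. Payload 15.5 kg.
Tool frame: the origin (TCP) lies on the centre line of the jaws, within the pads' length; the fingertips stand 22 mm ahead of it and the grasp point (between the pads) lies 3 mm ahead of it; z points along the fingers, y is the line along which they close (so a half turn about z gives the same grasp; the last joint's range is limited). The gripper opens to 91 mm and grips with 3 to 60 N. Pads are 32 mm wide; open, the fingers measure 118 mm over their backs; the gripper's body (76 mm by 178 mm) begins 60 mm behind the grasp point.
Start: joints at [-1.367, 0.494, 1.345, -0, 1.302, -0.096], TCP at [0.184, -0.597, 0.236] pointing down, gripper open.
Joint ranges: [-2.91, 2.91], [-0.82, 2.16], [0.22, 2.67], [-1.22, 4.37], [0.12, 2.79], [-3.08, 3.08]. Speed limits (rad/s): [1.89, 1.89, 2.57, 3.01, 3.01, 3.01].

INTERFACE

Orientations are given as [roll, pitch, yaw] about the fixed x, y, z axes, in that order (R = Rz(yaw) Ry(pitch) Rx(roll)).
In Python, from cell import telemetry, optics, robot gives the robot as it stands.
- The arm moves only by the tool drive_tool, never from a script. Its argument "increments" is a list of rows, each an object of numbers: "tx", "ty", "tz": the shift along the tool's x, y, z in mm; "ax", "ay", "az": the turn, a rotation vector about the tool's x, y, z in rad; "jaw": the opening, from 0 (shut) to 1 (fully open). A call has 1 to 12 rows; each row is the pose to reach, as a shift and turn from the pose commanded when the call began, along the tool's axes at that moment; what a row does not reach only later rows make up. A row lasts 1/8 s, in which the tool goes at most 62.5 mm and 10.7 degrees, less where a joint would pass 70% of its speed; a pose out of reach is approached as far as the arm can. A call with a gripper value outside its range is refused whole. The fingers move at their own pace and stop on an object; "newtons" is the grip in N (left out, the last holds). Time passes only in rows, so rows that repeat a pose let the fingers close. It gives the time, the measured TCP pose, the force, the opening and the grip force at its end, in the units of the state.
- telemetry.sense(): the state, without advancing time (a new reading comes with each control period).
- optics.camera(name): name is "side" or "top" or "wrist"; returns a dict with "frame" (400x640x3 uint8, blue, green, red), "fov_y" (degrees; the focal length in pixels is half the picture's height over the tangent of half this angle, whatever the lens; pixels are square), "cx", "cy" (the principal point, pixels), "world_to_cam" (4x4, takes a point from world to camera coordinates); the wrist camera has in their place "hand_eye" (4x4, takes a point from camera to tool coordinates, whose origin is the TCP and whose axes are the flange's). Camera axes: x right, y down, z forward; pixel columns grow to the right and rows downward; lengths in m; the calibration is good to about 2 mm. A picture is of the moment at which its call begins: read the wrist's pose just before it. There is no depth.
- robot.sign_off(): hands the job in; it is judged then, once.
The state is a dict: "time": time; "joint_positions": joint angles; "joint_vel": joint speeds; "joint_torque": joint torques, N m; "tool_pos": TCP position; "eef_rot": TCP orientation; "force": force on the tool from outside, world axes, zero at the start; "wrist_torque": the same for the moment, N m; "finger_gap": opening from 0.0 (shut) to 1.0 (fully open); "grip_force": force on a finger pad.
Only numpy, scipy, OpenCV 4.12 (cv2) and the standard library are available. Lean on these libraries where they do the work, as an engineer would, in place of code of your own. Each camera call takes 0.05 s, during which the arm holds its last target. There are 200 camera calls.

## Working session

There is one attempt and no reset: what is moved stays moved. The work goes in short steps, Python scripts to look and compute and a tool call to move; the robot and the scene stay as the last step left them, time stands still between calls to the robot, and variables do not carry over. Pictures are saved under pics/ and viewed, at most 10 in all, crops included, and the job is handed in when it is done.

Besides the shell and the picture viewer there is one more tool, called as a command line: name --argument value ..., lists and objects as JSON in quotes. drive_tool: Moves the arm, as the interface text tells. Its arguments: {"type":"object","properties":{"increments":{"type":"array","items":{"type":"object","properties":{"tx":{"type":"number"},"ty":{"type":"number"},"tz":{"type":"number"},"ax":{"type":"number"},"ay":{"type":"number"},"az":{"type":"number"},"jaw":{"type":"number"}}}},"newtons":{"type":"number"}},"required":["increments"]}

```bash
mkdir -p pics; python3 - <<'E'
from cell import telemetry, optics
import cv2,numpy as np
s=telemetry.sense();print(s['time'],s['tool_pos'],s['eef_rot'])
for n in("side","top"):
    c=optics.camera(n);cv2.imwrite(f"pics/{n}0.png",c["frame"]);print(n,c["fov_y"],c["cx"],c["cy"],np.round(c["world_to_cam"],4).tolist())
E
```

```text
0.0 [ 0.18391477 -0.59693833  0.2353353 ] [-3.14034649e+00 -1.18574206e-04  2.98799053e-01]
side 48.65561046896107 317.6675061640326 203.81491798429792 [[0.9966, -0.0793, 0.0228, -0.4762], [-0.0153, -0.4486, -0.8936, 0.1319], [0.0811, 0.8902, -0.4483, 0.9453], [0.0, 0.0, 0.0, 1.0]]
top 51.683888928849825 310.89529608171284 210.97515681432662 [[0.0132, -0.9997, 0.0215, -0.0499], [-0.997, -0.0148, -0.0763, 0.4735], [0.0766, -0.0204, -0.9969, 1.1707], [0.0, 0.0, 0.0, 1.0]]
```

View pics/side0.png

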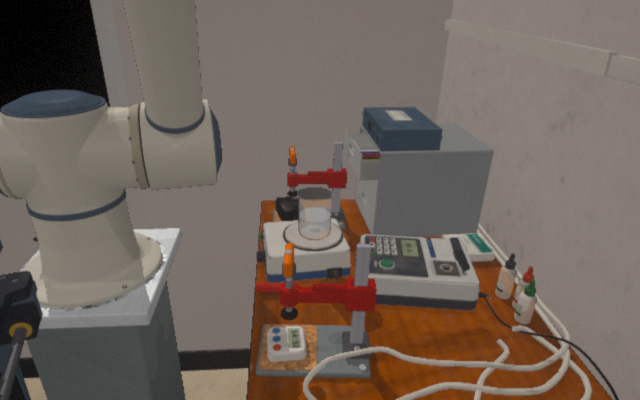

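View pics/top0.png

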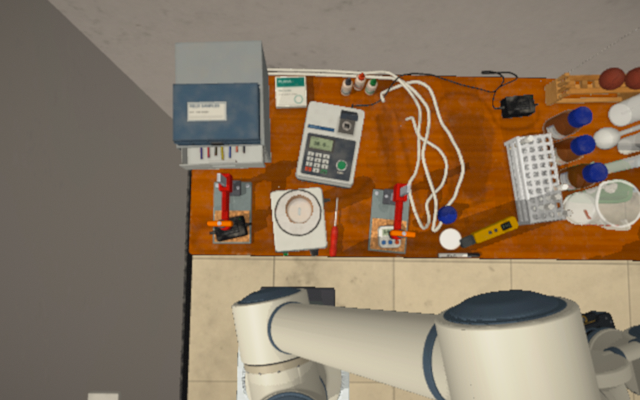

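The target clamp is the far one: its handle is at about (293,157) in the side picture and (228,224) in the top picture. The clamp over the white timer is the near one. I'll zoom in on the target.

```bash
python3 - <<'E'
import cv2,numpy as np
a=cv2.imread("pics/side0.png")[135:235,260:360];b=cv2.imread("pics/top0.png")[165:255,190:280]
a=cv2.resize(a,(400,400),interpolation=2);b=cv2.resize(b,(400,400),interpolation=2)
cv2.imwrite("pics/z.png",np.hstack([a,b]))
for n,(u0,u1,v0,v1) in dict(side=(280,310,140,190),top=(195,262,205,245)).items():
    im=cv2.imread(f"pics/{n}0.png");h=cv2.cvtColor(im,40)
    m=cv2.inRange(h,(6,150,150),(18,255,255));k=np.zeros_like(m);k[v0:v1,u0:u1]=m[v0:v1,u0:u1]
    y,x=np.nonzero(k);print(n,len(x),x.mean(),y.mean(),x.min(),x.max(),y.min(),y.max())
E
```

```text
side 30 291.73333333333335 151.33333333333334 290 294 146 155
top 669 214.69357249626307 222.65470852017938 195 261 205 244
```

View pics/z.png

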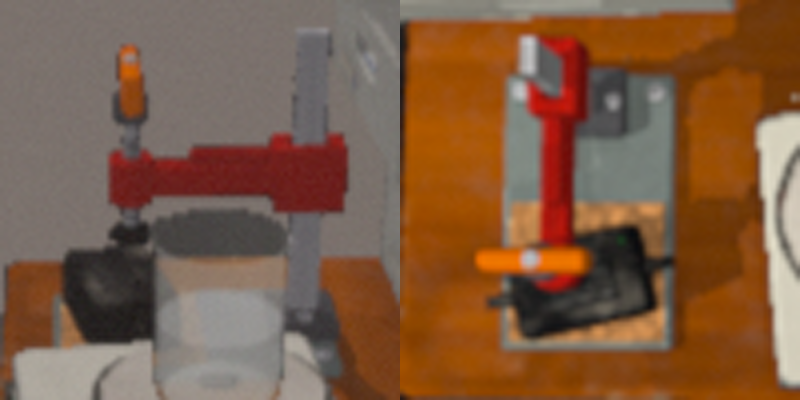

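```bash
cat > h.py <<'E'
import numpy as np
W=dict(side=(48.65561046896107,317.6675,203.8149,[[0.9966,-0.0793,0.0228,-0.4762],[-0.0153,-0.4486,-0.8936,0.1319],[0.0811,0.8902,-0.4483,0.9453]]),
top=(51.683888928849825,310.8953,210.97516,[[0.0132,-0.9997,0.0215,-0.0499],[-0.997,-0.0148,-0.0763,0.4735],[0.0766,-0.0204,-0.9969,1.1707]]))
def ray(n,u,v):
    f,cx,cy,M=W[n];M=np.array(M);F=200/np.tan(np.radians(f/2))
    d=M[:,:3].T@[(u-cx)/F,(v-cy)/F,1];return -M[:,:3].T@M[:,3],d
def tri(a,b):
    A=0;B=0
    for n,u,v in((("side",)+a),(("top",)+b)):
        o,d=ray(n,u,v);d=d/np.linalg.norm(d);P=np.eye(3)-np.outer(d,d);A=A+P;B=B+P@o
    return np.linalg.solve(A,B)
def atz(n,u,v,z):
    o,d=ray(n,u,v);return o+d*(z-o[2])/d[2]
E
python3 - <<'E'
from h import *
h=tri((292.7,155.3),(219.3,223.7));b=tri((338.3,143),(221.7,179.6))
print(h,b,(b-h)[:2],np.arctan2(*(b-h)[1::-1]))
for u in(478,590):print(atz("top",190+(u-400)*.225,165+(259 if u<500 else 262)*.225,h[2]+.013))
print(atz("top",219.3,223.7,h[2]+.013), atz("top",221.7,179.6,.21))
E
```

```text
[0.42760558 0.18642898 0.17755367] [0.53424664 0.17700634 0.21116348] [ 0.10664105 -0.00942264] -0.08812957169478844
[0.4270608  0.21244373 0.19055367]
[0.4262802  0.15105742 0.19055367]
[0.42642737 0.1838311  0.19055367] [0.53234047 0.17736981 0.21      ]
```

drive_tool --increments '[{"tz":-60,"jaw":1},{"tz":-80,"tx":30,"ty":-45,"az":-0.1},{"tz":-80,"tx":67,"ty":-98,"az":-0.2},{"tz":-80,"tx":102,"ty":-149,"az":-0.3},{"tz":-80,"tx":137,"ty":-200,"az":-0.4},{"tz":-80,"tx":172,"ty":-251,"az":-0.5},{"tz":-80,"tx":207,"ty":-302,"az":-0.6},{"tz":-80,"tx":242,"ty":-353,"az":-0.7},{"tz":-80,"tx":277,"ty":-404,"az":-0.8},{"tz":-80,"tx":312,"ty":-455,"az":-0.9},{"tz":-80,"tx":347,"ty":-506,"az":-1.0},{"tz":-80,"tx":382,"ty":-557,"az":-1.1}]' --newtons 40

```text
invalid input at $.increments[0]: expected keys tx, ty, tz, ax, ay, az, jaw
```

drive_tool --increments '[{"tx":0,"ty":0,"tz":-60,"ax":0,"ay":0,"az":0,"jaw":1},{"tx":30,"ty":-45,"tz":-80,"ax":0,"ay":0,"az":-0.1,"jaw":1},{"tx":67,"ty":-98,"tz":-80,"ax":0,"ay":0,"az":-0.2,"jaw":1},{"tx":102,"ty":-149,"tz":-80,"ax":0,"ay":0,"az":-0.3,"jaw":1},{"tx":137,"ty":-200,"tz":-80,"ax":0,"ay":0,"az":-0.4,"jaw":1},{"tx":172,"ty":-251,"tz":-80,"ax":0,"ay":0,"az":-0.5,"jaw":1},{"tx":207,"ty":-302,"tz":-80,"ax":0,"ay":0,"az":-0.6,"jaw":1},{"tx":242,"ty":-353,"tz":-80,"ax":0,"ay":0,"az":-0.7,"jaw":1},{"tx":277,"ty":-404,"tz":-80,"ax":0,"ay":0,"az":-0.8,"jaw":1},{"tx":312,"ty":-455,"tz":-80,"ax":0,"ay":0,"az":-0.9,"jaw":1},{"tx":347,"ty":-506,"tz":-80,"ax":0,"ay":0,"az":-1.0,"jaw":1},{"tx":382,"ty":-557,"tz":-80,"ax":0,"ay":0,"az":-1.1,"jaw":1}]' --newtons 40

```text
time: 1.6
tool_pos: [0.3834, 0.0433, 0.316]
eef_rot: [3.141, 0.0, 1.401]
force: [1.2, -2.0, 0.5]
finger_gap: 1.004
grip_force: 0.0
```

```bash
cat >> h.py <<'E'
def to(p,yaw):
    from cell import telemetry
    from scipy.spatial.transform import Rotation as R
    s=telemetry.sense();r=R.from_euler('xyz',s['eef_rot']);t=R.from_euler('xyz',[np.pi,0,yaw])
    print(s['time'],s['tool_pos'],s['eef_rot'],s['force'],'mm',np.round(r.inv().apply(np.array(p)-s['tool_pos'])*1000,1),'rv',np.round((r.inv()*t).as_rotvec(),3))
E
python3 -c "
from h import *
to([.427,.184,.30],1.52)"
```

```text
1.6 [0.3833973  0.04326476 0.31603094] [3.14106360e+00 7.38110485e-05 1.40131314e+00] [ 1.1788338  -1.95517663  0.45893815] mm [146.1  19.2  16. ] rv [ 0.001  0.    -0.119]
```

drive_tool --increments '[{"tx":50,"ty":6,"tz":5,"ax":0,"ay":0,"az":-0.06,"jaw":1},{"tx":100,"ty":13,"tz":10,"ax":0,"ay":0,"az":-0.12,"jaw":1},{"tx":146,"ty":19,"tz":16,"ax":0,"ay":0,"az":-0.12,"jaw":1},{"tx":146,"ty":19,"tz":16,"ax":0,"ay":0,"az":-0.12,"jaw":1},{"tx":146,"ty":19,"tz":16,"ax":0,"ay":0,"az":-0.12,"jaw":1}]'

```text
time: 2.22
tool_pos: [0.4267, 0.1816, 0.2997]
eef_rot: [-3.141, 0.001, 1.519]
force: [-0.4, -0.3, -0.2]
finger_gap: 1.0
grip_force: 0.0
```

```bash
python3 -c "
from h import *
from cell import optics
import cv2
to([.427,.184,.20],1.52)
c=optics.camera('wrist');cv2.imwrite('pics/w1.png',c['frame']);print(c['fov_y'],c['cx'],c['cy'],np.round(c['hand_eye'],4).tolist())"
```

```text
2.225 [0.42666241 0.18161671 0.29967912] [-3.14081102e+00  5.09481157e-04  1.51871133e+00] [-0.41820737 -0.25731491 -0.24167212] mm [ 2.4  0.3 99.7] rv [-0.001  0.001 -0.001]
61.05005690897501 318.8836520865202 204.26871626653684 [[-0.0008, -0.9713, -0.2377, 0.0671], [1.0, -0.0007, -0.0008, -0.0001], [0.0006, -0.2377, 0.9713, -0.1485], [0.0, 0.0, 0.0, 1.0]]
```

View pics/w1.png

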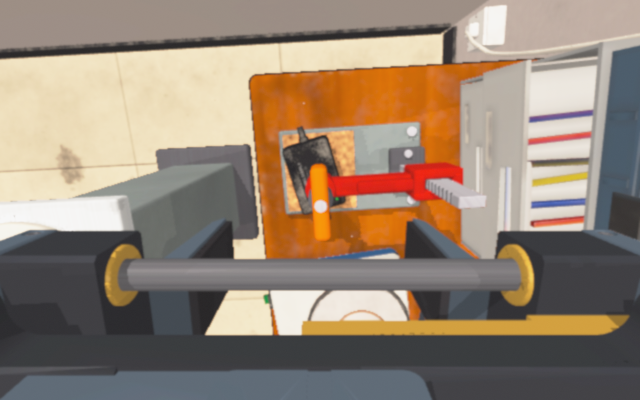

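The wrist view shows the handle's top centre at (321,203), its ends at (319,166) and (321,239), and the top of the bar at about (470,200). The cabinet starts to the right of x≈460.

```bash
cat >> h.py <<'E'
def wz(u,v,z,s,c):
    from scipy.spatial.transform import Rotation as R
    F=200/np.tan(np.radians(c['fov_y']/2));H=np.array(c['hand_eye']);r=R.from_euler('xyz',s['eef_rot']).as_matrix()
    o=r@H[:3,3]+s['tool_pos'];d=r@H[:3,:3]@[(u-c['cx'])/F,(v-c['cy'])/F,1];return o+d*(z-o[2])/d[2]
E
python3 - <<'E'
from h import *
from cell import telemetry,optics
s=telemetry.sense();c=optics.camera('wrist')
for u,v,z in((321,203,.19),(321,203,.18),(319,166,.19),(321,239,.19),(470,200,.21)):print(np.round(wz(u,v,z,s,c),4))
print(atz('top',225,168,.0),atz('top',225,168,.25),atz('top',225,145,.3))
E
```

```text
[0.4283 0.1861 0.19  ]
[0.4282 0.1837 0.18  ]
[0.4282 0.2152 0.19  ]
[0.4267 0.1563 0.19  ]
[0.5358 0.1874 0.21  ]
[0.59836901 0.21021779 0.        ] [0.55367261 0.16263452 0.25      ] [0.59619125 0.15461085 0.3       ]
```

drive_tool --increments '[{"tx":2,"ty":1,"tz":40,"ax":0,"ay":0,"az":-0.02,"jaw":1},{"tx":4,"ty":1.5,"tz":80,"ax":0,"ay":0,"az":-0.02,"jaw":1},{"tx":4,"ty":1.5,"tz":112,"ax":0,"ay":0,"az":-0.02,"jaw":1},{"tx":4,"ty":1.5,"tz":112,"ax":0,"ay":0,"az":-0.02,"jaw":0.6},{"tx":4,"ty":1.5,"tz":112,"ax":0,"ay":0,"az":-0.02,"jaw":0},{"tx":4,"ty":1.5,"tz":112,"ax":0,"ay":0,"az":-0.02,"jaw":0},{"tx":4,"ty":1.5,"tz":112,"ax":0,"ay":0,"az":-0.02,"jaw":0},{"tx":4,"ty":1.5,"tz":112,"ax":0,"ay":0,"az":-0.02,"jaw":0},{"tx":4,"ty":1.5,"tz":112,"ax":0,"ay":0,"az":-0.02,"jaw":0},{"tx":4,"ty":1.5,"tz":112,"ax":0,"ay":0,"az":-0.02,"jaw":0}]' --newtons 30

```text
time: 3.58
tool_pos: [0.4287, 0.1858, 0.1879]
eef_rot: [-3.142, 0.0, 1.538]
force: [-0.1, -0.3, 0.9]
finger_gap: 0.261
grip_force: 0.0
```

```bash
python3 -c "
from h import *
from cell import optics,telemetry
import cv2
to([.428,.185,.187],1.54);print(telemetry.sense()['wrist_torque'])
c=optics.camera('wrist');a=c['frame'];b=optics.camera('side')['frame'][115:245,230:390];cv2.imwrite('pics/w2.png',np.hstack([cv2.resize(a[100:300,200:440],(480,400)),cv2.resize(b,(320,260)).repeat(1,0) if 0 else cv2.copyMakeBorder(cv2.resize(b,(320,260)),0,140,0,0,0)]))"
```

```text
3.575 [0.428744   0.18581963 0.18794268] [-3.14156940e+00  1.02029276e-05  1.53819040e+00] [-0.06094592 -0.30259363  0.85998624] mm [-0.8 -0.7  0.9] rv [-0.     0.    -0.002]
[-0.05635111 -0.11529287  0.0077653 ]
```

View pics/w2.png

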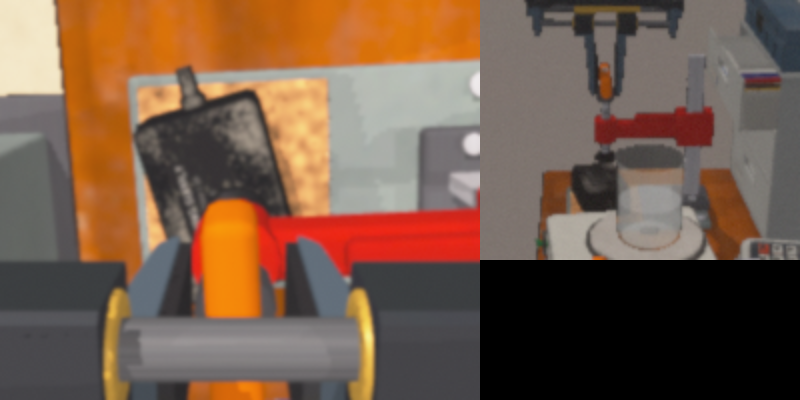

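The fingers straddle the handle and are still closing. I'll close fully, then push down in small steps.

drive_tool --increments '[{"tx":0,"ty":0,"tz":0,"ax":0,"ay":0,"az":0,"jaw":0},{"tx":0,"ty":0,"tz":0,"ax":0,"ay":0,"az":0,"jaw":0},{"tx":0,"ty":0,"tz":0,"ax":0,"ay":0,"az":0,"jaw":0},{"tx":0,"ty":0,"tz":0,"ax":0,"ay":0,"az":0,"jaw":0},{"tx":0,"ty":0,"tz":0,"ax":0,"ay":0,"az":0,"jaw":0}]' --newtons 40

```text
time: 4.3
tool_pos: [0.4283, 0.1857, 0.1878]
eef_rot: [-3.141, 0.0, 1.538]
force: [-5.1, 0.2, 2.3]
finger_gap: 0.22
grip_force: 40.0
```

drive_tool --increments '[{"tx":0,"ty":0,"tz":1,"ax":0,"ay":0,"az":0,"jaw":0},{"tx":0,"ty":0,"tz":3,"ax":0,"ay":0,"az":0,"jaw":0},{"tx":0,"ty":0,"tz":5,"ax":0,"ay":0,"az":0,"jaw":0},{"tx":0,"ty":0,"tz":7,"ax":0,"ay":0,"az":0,"jaw":0},{"tx":0,"ty":0,"tz":9,"ax":0,"ay":0,"az":0,"jaw":0}]'

```text
time: 4.92
tool_pos: [0.428, 0.1858, 0.1789]
eef_rot: [-3.14, 0.0, 1.538]
force: [-8.0, -0.1, 8.5]
finger_gap: 0.218
grip_force: 40.0
```

```bash
python3 -c "
from h import *
from cell import telemetry
to([.428,.185,.187],1.54);print(telemetry.sense()['wrist_torque'],atz('top',231.6,229.1,.05))"
```

```text
4.925 [0.42802611 0.18576476 0.17893877] [-3.14034793e+00  1.40789299e-04  1.53813698e+00] [-7.95207336 -0.07189915  8.48633146] mm [-0.8 -0.  -8.1] rv [-0.001  0.    -0.002]
[-0.00828291  1.37457235  0.07397349] [0.41789106 0.17742785 0.05      ]
```

Opening is 20 mm on a 13 mm handle, so I'll look before going on.

```bash
python3 -c "
from cell import optics
import cv2,numpy as np
a=optics.camera('wrist')['frame'];b=optics.camera('side')['frame'][120:220,250:350];cv2.imwrite('pics/w3.png',np.hstack([cv2.resize(a[130:330,220:420],(400,400)),cv2.resize(b,(400,400),interpolation=2)]))"
```

```text
(no output)
```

View pics/w3.png

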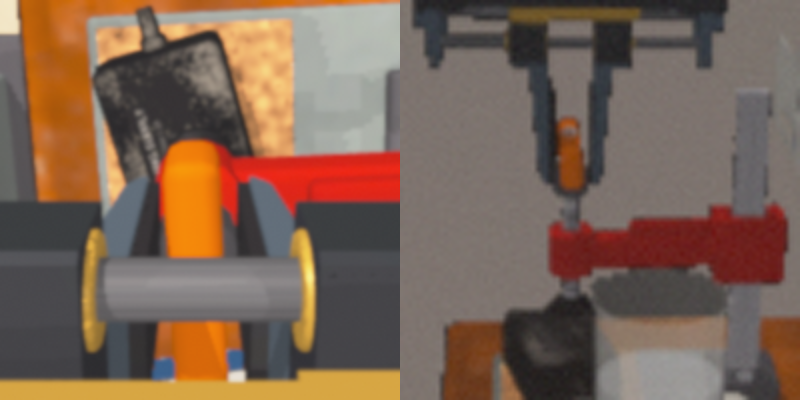

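The fingertips have closed on the dark collar below the orange handle, though the jaw has slid down. I'll regrip 10 mm higher, on the orange part.

drive_tool --increments '[{"tx":0,"ty":0,"tz":0,"ax":0,"ay":0,"az":0,"jaw":0.4},{"tx":0,"ty":0,"tz":0,"ax":0,"ay":0,"az":0,"jaw":0.4},{"tx":0,"ty":0,"tz":0,"ax":0,"ay":0,"az":0,"jaw":0.4},{"tx":0,"ty":-1,"tz":-10,"ax":0,"ay":0,"az":0,"jaw":0.4},{"tx":0,"ty":-1,"tz":-10,"ax":0,"ay":0,"az":0,"jaw":0},{"tx":0,"ty":-1,"tz":-10,"ax":0,"ay":0,"az":0,"jaw":0},{"tx":0,"ty":-1,"tz":-10,"ax":0,"ay":0,"az":0,"jaw":0},{"tx":0,"ty":-1,"tz":-10,"ax":0,"ay":0,"az":0,"jaw":0},{"tx":0,"ty":-1,"tz":-10,"ax":0,"ay":0,"az":0,"jaw":0}]' --newtons 40

```text
time: 6.15
tool_pos: [0.4278, 0.1858, 0.1889]
eef_rot: [3.142, -0.0, 1.538]
force: [-0.8, -0.1, 0.6]
finger_gap: 0.142
grip_force: 40.0
```

```bash
python3 -c "
from h import *
from cell import telemetry
to([.428,.185,.187],1.54);s=telemetry.sense();print(s['wrist_torque'],s['finger_gap'],s['grip_force'])"
```

```text
6.15 [0.42778784 0.18584774 0.18888611] [ 3.14156494e+00 -3.02648202e-06  1.53818272e+00] [-0.79123947 -0.05889416  0.64058577] mm [-0.8  0.2  1.9] rv [ 0.    -0.    -0.002]
[-0.00756415 -0.25839177  0.16396433] 0.142385188127593 39.971099495887756
```

Gap is now 13 mm, so the grip is on the handle itself. I'll push down until the force jumps.

drive_tool --increments '[{"tx":0,"ty":0,"tz":2,"ax":0,"ay":0,"az":0,"jaw":0},{"tx":0,"ty":0,"tz":4,"ax":0,"ay":0,"az":0,"jaw":0},{"tx":0,"ty":0,"tz":6,"ax":0,"ay":0,"az":0,"jaw":0},{"tx":0,"ty":0,"tz":8,"ax":0,"ay":0,"az":0,"jaw":0}]'

```text
time: 6.65
tool_pos: [0.4277, 0.1859, 0.1811]
eef_rot: [3.141, -0.0, 1.538]
force: [-3.7, -0.1, 10.7]
finger_gap: 0.139
grip_force: 40.0
```

drive_tool --increments '[{"tx":0,"ty":0,"tz":1.5,"ax":0,"ay":0,"az":0,"jaw":0},{"tx":0,"ty":0,"tz":3,"ax":0,"ay":0,"az":0,"jaw":0}]'

```text
time: 6.9
tool_pos: [0.4277, 0.1859, 0.1781]
eef_rot: [3.141, -0.0, 1.538]
force: [-3.1, 0.5, 8.5]
finger_gap: 0.14
grip_force: 40.0
```

drive_tool --increments '[{"tx":0,"ty":0,"tz":1.5,"ax":0,"ay":0,"az":0,"jaw":0},{"tx":0,"ty":0,"tz":3,"ax":0,"ay":0,"az":0,"jaw":0}]'

```text
time: 7.15
tool_pos: [0.4277, 0.1859, 0.1751]
eef_rot: [3.141, -0.0, 1.538]
force: [-3.0, 0.0, 9.2]
finger_gap: 0.14
grip_force: 40.0
```

drive_tool --increments '[{"tx":0,"ty":0,"tz":1,"ax":0,"ay":0,"az":0,"jaw":0},{"tx":0,"ty":0,"tz":2,"ax":0,"ay":0,"az":0,"jaw":0}]'

```text
time: 7.4
tool_pos: [0.4277, 0.1859, 0.1731]
eef_rot: [3.141, -0.0, 1.538]
force: [-3.1, -0.1, 9.5]
finger_gap: 0.142
grip_force: 40.0
```

drive_tool --increments '[{"tx":0,"ty":0,"tz":1,"ax":0,"ay":0,"az":0,"jaw":0},{"tx":0,"ty":0,"tz":2,"ax":0,"ay":0,"az":0,"jaw":0}]'

```text
time: 7.65
tool_pos: [0.4283, 0.186, 0.172]
eef_rot: [3.14, -0.001, 1.538]
force: [-8.6, -1.8, 43.8]
finger_gap: 0.141
grip_force: 40.0
```

drive_tool --increments '[{"tx":0,"ty":0,"tz":1,"ax":0,"ay":0,"az":0,"jaw":0},{"tx":0,"ty":0,"tz":2,"ax":0,"ay":0,"az":0,"jaw":0}]'

```text
time: 7.9
tool_pos: [0.4286, 0.1863, 0.1712]
eef_rot: [3.138, -0.001, 1.538]
force: [-12.8, -1.2, 62.5]
finger_gap: 0.142
grip_force: 40.0
```

Contact: the pad is on the adapter at about z=0.173. I'll ease off to about 10 N.

drive_tool --increments '[{"tx":0,"ty":0,"tz":-2,"ax":0,"ay":0,"az":0,"jaw":0},{"tx":0,"ty":0,"tz":-2,"ax":0,"ay":0,"az":0,"jaw":0}]'

```text
time: 8.15
tool_pos: [0.4279, 0.186, 0.1715]
eef_rot: [3.141, -0.0, 1.538]
force: [-3.9, 0.4, 17.2]
finger_gap: 0.14
grip_force: 40.0
```

```bash
python3 -c "
from h import *
from cell import telemetry,optics
import cv2
s=telemetry.sense();print(s['tool_pos'],s['force'],s['wrist_torque'],s['joint_positions'])
b=optics.camera('side')['frame'][130:230,250:350];cv2.imwrite('pics/s4.png',cv2.resize(b,(500,500),interpolation=2))"
```

```text
[0.42794164 0.18596976 0.17154302] [-3.92760225  0.4397779  17.1663291 ] [0.05051862 0.44520849 0.03572834] [2.81764380e-01 3.59670057e-01 1.80576742e+00 1.70763511e-04
 9.75085223e-01 3.14343200e-01]
```

View pics/s4.png

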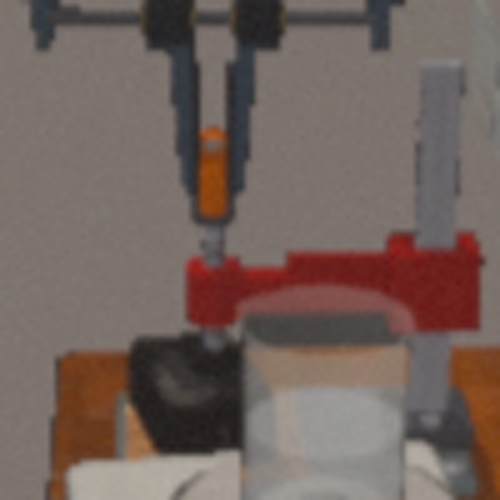

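The pad now rests on the adapter at about (215,335) in this view. I'll turn clockwise, which is +az with the tool pointing down.

drive_tool --increments '[{"tx":0,"ty":0,"tz":0,"ax":0,"ay":0,"az":0.1,"jaw":0},{"tx":0,"ty":0,"tz":0,"ax":0,"ay":0,"az":0.2,"jaw":0},{"tx":0,"ty":0,"tz":0,"ax":0,"ay":0,"az":0.3,"jaw":0},{"tx":0,"ty":0,"tz":0,"ax":0,"ay":0,"az":0.4,"jaw":0},{"tx":0,"ty":0,"tz":0,"ax":0,"ay":0,"az":0.5,"jaw":0},{"tx":0,"ty":0,"tz":0,"ax":0,"ay":0,"az":0.6,"jaw":0}]'

```text
time: 8.95
tool_pos: [0.4288, 0.1859, 0.1715]
eef_rot: [3.14, -0.002, 0.935]
force: [2.2, -2.0, 12.1]
finger_gap: 0.138
grip_force: 40.0
```

drive_tool --increments '[{"tx":0,"ty":0,"tz":0,"ax":0,"ay":0,"az":0.1,"jaw":0},{"tx":0,"ty":0,"tz":0,"ax":0,"ay":0,"az":0.2,"jaw":0},{"tx":0,"ty":0,"tz":0,"ax":0,"ay":0,"az":0.3,"jaw":0},{"tx":0,"ty":0,"tz":0,"ax":0,"ay":0,"az":0.4,"jaw":0},{"tx":0,"ty":0,"tz":0,"ax":0,"ay":0,"az":0.5,"jaw":0},{"tx":0,"ty":0,"tz":0,"ax":0,"ay":0,"az":0.6,"jaw":0},{"tx":0,"ty":0,"tz":0,"ax":0,"ay":0,"az":0.66,"jaw":0},{"tx":0,"ty":0,"tz":0,"ax":0,"ay":0,"az":0.72,"jaw":0}]'

```text
time: 9.95
tool_pos: [0.4291, 0.1856, 0.1716]
eef_rot: [3.141, -0.003, 0.217]
force: [4.7, -4.9, 10.7]
finger_gap: 0.14
grip_force: 40.0
```

```bash
python3 -c "
from cell import telemetry,optics
import cv2
s=telemetry.sense();print(s['tool_pos'],s['force'],s['wrist_torque'])
b=optics.camera('side')['frame'][130:230,250:350];a=optics.camera('wrist')['frame'][100:340,140:500]
a=cv2.resize(a,(360,300));b=cv2.resize(b,(300,300),interpolation=2);cv2.imwrite('pics/s5.png',cv2.hconcat([a[:,:360],b]))"
```

```text
[0.42907037 0.18559434 0.17156613] [ 4.71787844 -4.86508702 10.74658857] [-1.35739187 -0.52084599  0.17940655]
```

View pics/s5.png

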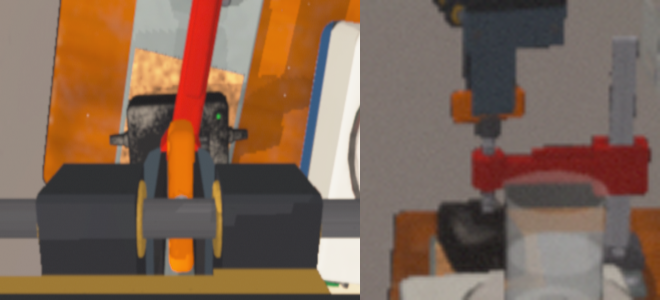

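The handle has turned about 1.32 rad and is still aligned in the fingers. A light upward tug will check that it is bound, then I'll release.

drive_tool --increments '[{"tx":0,"ty":0,"tz":-1,"ax":0,"ay":0,"az":0,"jaw":0},{"tx":0,"ty":0,"tz":-2,"ax":0,"ay":0,"az":0,"jaw":0}]'

```text
time: 10.3
tool_pos: [0.4287, 0.1856, 0.1726]
eef_rot: [3.141, -0.001, 0.218]
force: [9.9, -3.2, -16.4]
finger_gap: 0.138
grip_force: 40.0
```

drive_tool --increments '[{"tx":0,"ty":0,"tz":1.2,"ax":0,"ay":0,"az":0,"jaw":0},{"tx":0,"ty":0,"tz":1.2,"ax":0,"ay":0,"az":0,"jaw":0}]'

```text
time: 10.55
tool_pos: [0.4288, 0.1857, 0.1717]
eef_rot: [3.141, -0.002, 0.218]
force: [7.5, -2.6, -4.4]
finger_gap: 0.14
grip_force: 40.0
```

drive_tool --increments '[{"tx":0,"ty":0,"tz":0,"ax":0,"ay":0,"az":0,"jaw":0.5},{"tx":0,"ty":0,"tz":0,"ax":0,"ay":0,"az":0,"jaw":0.5},{"tx":0,"ty":0,"tz":0,"ax":0,"ay":0,"az":0,"jaw":0.5},{"tx":0,"ty":0,"tz":0,"ax":0,"ay":0,"az":0,"jaw":0.5},{"tx":0,"ty":0,"tz":-20,"ax":0,"ay":0,"az":0,"jaw":0.5},{"tx":0,"ty":0,"tz":-50,"ax":0,"ay":0,"az":0,"jaw":0.5},{"tx":0,"ty":0,"tz":-90,"ax":0,"ay":0,"az":0,"jaw":0.5},{"tx":0,"ty":0,"tz":-130,"ax":0,"ay":0,"az":0,"jaw":0.5},{"tx":0,"ty":0,"tz":-130,"ax":0,"ay":0,"az":0,"jaw":0.5},{"tx":0,"ty":0,"tz":-130,"ax":0,"ay":0,"az":0,"jaw":0.5}]'

```text
time: 11.8
tool_pos: [0.4274, 0.1858, 0.3012]
eef_rot: [-3.142, 0.001, 0.218]
force: [0.2, 0.2, -0.8]
finger_gap: 0.503
grip_force: 0.0
```

```bash
python3 -c "
from cell import telemetry,optics
import cv2
s=telemetry.sense();print(s['time'],s['tool_pos'],s['force'])
b=optics.camera('side')['frame'][130:230,250:350];a=optics.camera('wrist')['frame'][20:320,100:500]
b=cv2.resize(b,(300,300),interpolation=2);cv2.imwrite('pics/s6.png',cv2.hconcat([a,b]))"
```

```text
11.8 [0.42741596 0.18576041 0.30117884] [ 0.21292827  0.23909735 -0.8330812 ]
```

View pics/s6.png

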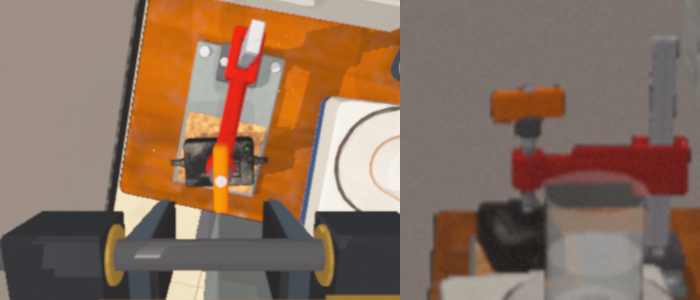

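The pad rests on the adapter, the handle sits about 1.3 rad clockwise, and the arm's free end has lifted slightly. The tug was elastic, with no slide, so the jaw is bound. Handing in.

```bash
python3 -c "
from cell import robot
print(robot.sign_off())"
```

```text
the job is handed in; nothing more can be done
None
```

The job is handed in (no verdict came back): the jaw's pad is down on the black adapter, the handle is turned about 1.3 rad clockwise, and the jaw held against a 16 N upward tug; my first grip caught the collar below the handle, the pad took a brief push of about 63 N on contact, and I never touched the other clamp.

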